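Open the filter well of the air filter unit

ROBOT

A 7-joint arm with a two-finger parallel gripper is mounted at the origin on a cart in front of the work surface, level with it; the furniture and walls round the work are solid. World frame = base frame: x ahead of the robot, y to its left, z up, the work surface at z = 0. Lengths are in m, angles in rad, forces in N, time in s.
With the tool pointing down it reaches from about 0.425 to 0.925 m from the base axis. Payload 6.8 kg.
Tool frame: the origin (TCP) lies at the very end of the fingers, on their centre line; the grasp point (between the pads) lies 19 mm behind it; z points along the fingers, y is the direction in which the jaws open and shut (so a half turn about z gives the same grasp; the last joint's range is limited). The gripper opens to 85 mm and grips with 20 to 120 N. Pads are 22 mm wide; open, the fingers measure 114 mm over their backs; the gripper's body (76 mm by 85 mm) begins 54 mm behind the grasp point. The pads swing forward as they close: fully open they stand 13 mm farther back than shut.
Start: joints at [-1.344, 0.477, 0.022, 1.555, -0.011, 1.109, -0.083], TCP at [0.222, 0.638, 0.211] pointing down, gripper open.
Joint ranges: [-2.96, 2.96], [-0.34, 2.1], [-1.41, 1.46], [0.24, 2.44], [-1.37, 4.51], [0.17, 1.92], [-2.96, 2.96]. Speed limits (rad/s): [2.39, 2.39, 3.14, 3.14, 3.14, 3.14, 3.14].

INTERFACE

Orientations are given as a unit quaternion [w, x, y, z].
In Python, from station import bot gives the robot as it stands.
- The arm moves only by the tool move_arm, never from a script. Its argument "commands" is text: rows parted by semicolons, each of 7 numbers parted by spaces: the opening, from 0 (shut) to 1 (fully open), then the shift along the tool's x, y, z in cm, then the turn, a rotation vector about the tool's x, y, z in degrees. In form: gripper tx ty tz rx ry rz; .... A call has 1 to 12 rows; each row shifts and turns the commanded pose from where the row before left it, along the tool's axes as they then stand; what a row does not reach is not made up. A row lasts 1/12 s, in which the tool goes at most 41.7 mm and 7.16 degrees, less where a joint would pass 70% of its speed; a pose out of reach is approached as far as the arm can. A call with a gripper value outside its range is refused whole. The fingers move at their own pace and stop on an object; "force" is the grip in N (left out, the last holds). Time passes only in rows, so rows that do not move let the fingers close. It gives the time, the measured TCP pose, the force and the opening at its end, in the units of the state.
- bot.get_obs(): the state, without advancing time (a new reading comes with each control period).
- bot.read_camera(name): name is "side" or "top"; returns a dict with "img" (480x640x3 uint8, red, green, blue), "K" (3x3 intrinsics, pixels), "rvec" (rotation vector, rad) and "tvec" (3), from world to camera coordinates, as OpenCV has them. Camera axes: x right, y down, z forward; pixel columns grow to the right and rows downward; lengths in m; the calibration is good to about 2 mm. A picture is of the moment at which its call begins. There is no depth.
- bot.hand_in(): hands the job in, once; it reports no verdict.
The state is a dict: "t": time; "q": joint angles; "joint_vel": joint speeds; "joint_torque": joint torques, N m; "eef_pos": TCP position; "tool_rot": TCP orientation; "contact_force": force on the tool from outside, world axes, zero at the start; "torque": the same for the moment, N m; "gripper_width": opening from 0.0 (shut) to 1.0 (fully open).
Only numpy, scipy, OpenCV 4.12 (cv2) and the standard library are available. Lean on these libraries where they do the work, as an engineer would, in place of code of your own. Each camera call takes 0.05 s, during which the arm holds its last target. There are 200 camera calls.

TASK

Open the air filter unit beside the analyser for its filter change: press the snap tab at its front right down so that the lid springs out of its catch, then push the lid by its thumb step straight back along its guides, off its seat, until the filter below is completely uncovered. Leave the lid lying on the unit's rear deck. Only press and push with the fingertips: do not lift or carry anything, and do not disturb the other things on the bench.

Things in the scene. Friction and masses are not known exactly. Their poses are not given: they have to be found in the camera images.
- filter_unit: the air filter unit: low light grey housing fixed to the bench, 226 mm long (its x), 112 wide (its y), 72 high; origin on the bench, under its middle. Its +x is the way the lid slides. x = -104 to -58 mm: nose with the snap tab; -52 to 24: lid on its seat (the rim round the filter well); behind it the flat rear deck with an end stop at x = 116. Seat and deck are level, 60 mm above the bench
- well (a point): middle of the mouth of the filter well, 60 mm above the bench, x = -10 mm of the unit; the mouth is open from x = -38 to 18 mm and 72 mm wide (y), with the pleated filter in it. Guides along both sides of seat and deck (88 mm between them) have lips that reach over the lid's edges: 76 mm between the lips, tops 71.5 mm above the bench. So the lid can only slide
- filter_lid: dark grey lid, loose, 76 mm long (x), 84 wide (y), 0.1 kg; origin at the centre of its underside, axes as the unit's. Latched: at x = -14 mm of the unit, 60 mm above the bench. Top of its middle 10 mm above the origin, edges 6 mm. Freed, it springs some 15 mm to +x, then slides easily (1 to 2 N). The well is fully open when its origin is past x = 56 mm; at the end stop it is at 78 mm
- lid_step (a point): middle of the upper front edge of the thumb step on the lid, 82 mm above the bench. The step's front is an upright face towards the tab, 56 mm wide (y), 12 high above the lid's middle, at x = +4 mm of the lid (-10 of the unit when latched); its back slopes down. Before it (tab side) come 20 mm of flat lid, then 22 mm of lower front edge with the window for the hook
- snap_tab (a joint): travel of the snap tab in m: 0 up (latched), 0.008 right down. It goes straight down against a spring (2.4 N at first, 5.6 N at the bottom; friction of its hook adds up to 3 N) and comes up again when let go. Its hook stands in the lid's window and holds the lid until the tab is down by about 6 mm
- tab_pad (a point): middle of the top of the snap tab's dark grey ribbed thumb pad, 28 mm (x) by 40 mm (y), at x = -78 mm of the unit; 76 mm above the bench when up, 68 mm when down. The lid's front edge is 26 mm behind it. Two fixed blocks for the lid's ejector pins flank it (from 27 mm to either side, tops 68 mm above the bench); the rest of the nose is 60 mm high
- spare_filter: the spare filter cassette, 52 x 68 x 22 mm, lying left of the unit; a bystander; origin at the centre of its underside
- bottle_big: reagent bottle with a cap, 68 mm across, 120 mm high, at the back of the bench; a bystander; origin at the centre of its underside
- bottle_small: brown reagent bottle with a cap, 48 mm across, 78 mm high, left of the unit; a bystander; origin at the centre of its underside
- labels: roll of labels lying flat, 74 mm across, 30 mm high, behind the unit; a bystander; origin at the centre of its underside
- driver: screwdriver, 167 mm long, lying in front of the unit on its right; a bystander; origin at the centre of its underside
- kitchen_timer: small bench timer, 44 x 64 x 33 mm, in front on the left; a bystander; origin at the centre of its underside
- mouse: computer mouse, 95 x 82 x 43 mm, on the left; a bystander; origin at the centre of its underside

How it is judged:
By the outcome, as a careful person would: the job done as asked, in the order asked, and still so for the second after the job is handed in, with the robot touching nothing.
It also fails if it takes over 38 s, if anything falls off the work surface, if the arm or the gripper's body presses on something with over 40 N, if the wrist force passes 120 N, or if a joint passes its speed limit or range.

## Working session

There is one attempt and no reset: what is moved stays moved. The work goes in short steps, Python scripts to look and compute and a tool call to move; the robot and the scene stay as the last step left them, time stands still between calls to the robot, and variables do not carry over. Pictures are saved under pics/ and viewed, about 8 in all and at most 12, crops included, and the job is handed in when it is done.

Besides the shell and the picture viewer there is one more tool, called after "Request:" as name(argument=value, ...) on one line, values as JSON. move_arm: Moves the arm, as the interface text tells. Its arguments: {"type":"object","properties":{"commands":{"type":"string"},"force":{"type":"number"}},"required":["commands"]}

```bash
ls; mkdir -p pics
cat > h.py <<'E'
import numpy as np, cv2
from station import bot
def cam(n):
    c=bot.read_camera(n); c['R']=cv2.Rodrigues(np.array(c['rvec'],float))[0]; c['t']=np.array(c['tvec'],float).ravel(); c['K']=np.array(c['K'],float); return c
def save(c,f): cv2.imwrite('pics/'+f,c['img'][:,:,::-1])
def ray(c,uv):
    d=c['R'].T@np.linalg.inv(c['K'])@np.array([uv[0],uv[1],1.]); return -c['R'].T@c['t'], d
def onz(c,uv,z):
    o,d=ray(c,uv); return o+d*(z-o[2])/d[2]
def tri(c1,u1,c2,u2):
    o1,d1=ray(c1,u1);o2,d2=ray(c2,u2); s=np.linalg.lstsq(np.c_[d1,-d2],o2-o1,rcond=None)[0]
    a,b=o1+d1*s[0],o2+d2*s[1]; return (a+b)/2,np.linalg.norm(a-b)
def proj(c,p):
    q=c['K']@(c['R']@np.array(p)+c['t']); return q[:2]/q[2]
E
python3 - <<'E'
from h import *
for n in('top','side'):
    c=cam(n); save(c,n+'0.png'); print(n,-c['R'].T@c['t'],c['K'][0,0])
o=bot.get_obs(); print(o)
E
```

```text
pics
top [0.34467101 0.34580342 1.08397718] 492.27207768170587
side [0.32047704 1.17192468 0.64438121] 519.8152306868257
{'t': 0.1, 'q': array([-1.34412002,  0.47772408,  0.02238395,  1.55635647, -0.01148698,
        1.10929072, -0.08307843]), 'joint_vel': array([-0.00035546, -0.001371  ,  0.00031832, -0.00173926, -0.0005901 ,
       -0.00055909,  0.00033264]), 'joint_torque': array([ 4.58795126e-03, -5.97761893e+01,  1.61418289e+00, -2.81953847e+01,
        1.29456495e-02,  4.95319575e-03, -2.92980339e-06]), 'eef_pos': array([0.22163182, 0.63697735, 0.21021767]), 'tool_rot': array([-6.25890354e-05,  1.66602260e-01,  9.86023837e-01, -8.22595063e-04]), 'contact_force': array([-0.51218322,  0.2055599 ,  0.17543755]), 'torque': array([-0.00250137, -0.04267654,  0.01262723]), 'gripper_width': 0.9998096388114344}
```

View pics/top0.png

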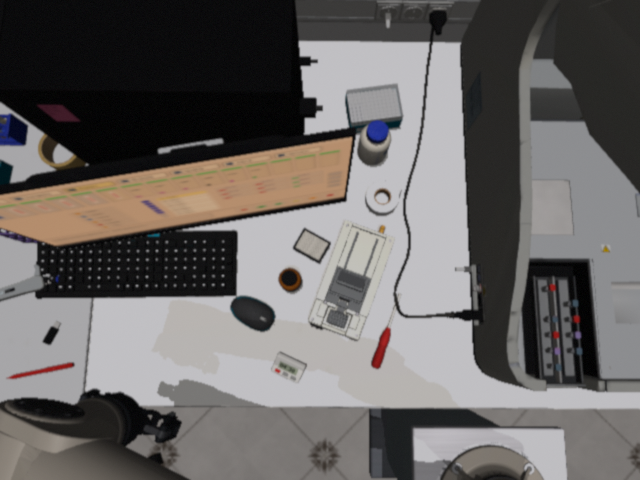

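View pics/side0.png

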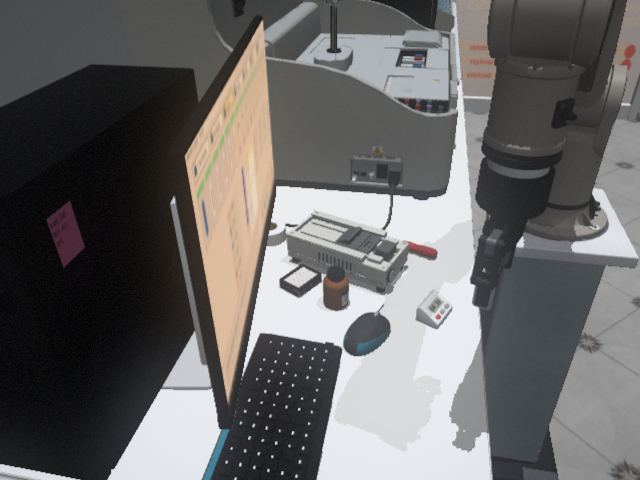

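The top view shows the unit at about (350,280), with the tab at its lower end (335,320) and the lid step near (350,280). The side view shows the unit at about (350,245). I'll enlarge both.

Run:
```python
from h import *
c=cam('top');d=cam('side')
a=c['img'][215:345,300:410];b=d['img'][205:295,280:420]
cv2.imwrite('pics/top1.png',cv2.resize(a,None,fx=4.5,fy=4.5,interpolation=cv2.INTER_CUBIC)[:,:,::-1])
cv2.imwrite('pics/side1.png',cv2.resize(b,None,fx=5.5,fy=5.5,interpolation=cv2.INTER_CUBIC)[:,:,::-1])
```

```text
(no output)
```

View pics/top1.png

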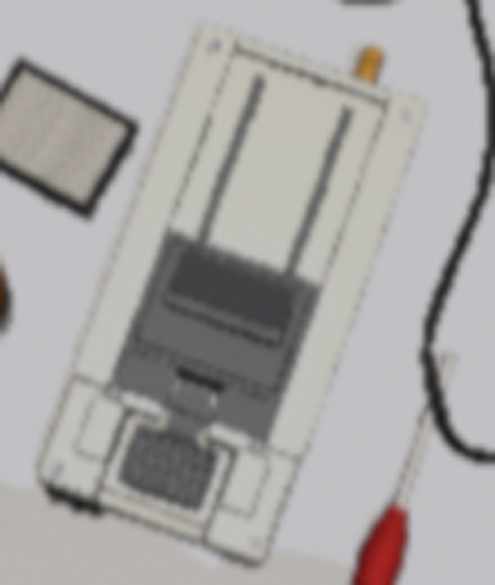

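View pics/side1.png

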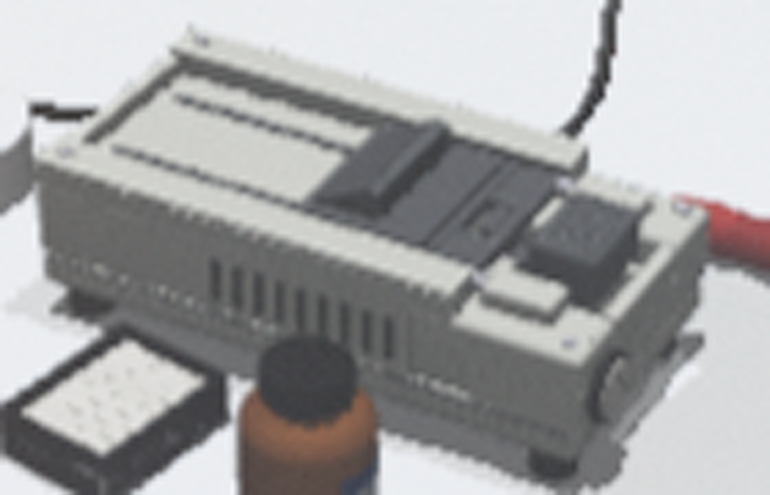

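Top crop: pad at about (170,470), step front ridge from (168,297) to (287,330), rear corners (200,25) and (427,103). Side crop: pad top at about (588,228), ridge from (375,200) to (445,125), rear corners (40,152) and (188,30). Next I'll triangulate these.

Run:
```python
from h import *
c=cam('top');d=cam('side')
T=lambda p:(300+p[0]/4.5-.4,215+p[1]/4.5-.4); S=lambda p:(280+p[0]/5.5-.4,205+p[1]/5.5-.4)
P={'pad':((170,469),(588,228),(-.078,0,.076)),'stepL':((168,296),(375,200),(-.010,.028,.082)),'stepR':((287,329),(447,125),(-.010,-.028,.082)),
'rearL':((200,24),(40,155),(.113,.056,.072)),'rearR':((427,103),(190,30),(.113,-.056,.072)),'lidFR':((262,446),(560,180),(-.052,-.038,.066)),'lidFL':((116,390),(425,245),(-.052,.038,.066))}
A=[];B=[]
for k,(a,b,m) in P.items():
    p,e=tri(c,T(a),d,S(b)); q=onz(c,T(a),m[2]); r=onz(d,S(b),m[2]); print(k,p.round(4),'gap',round(e,4),'top@z',q[:2].round(4),'side@z',r[:2].round(4))
    A.append(m[:2]);B.append(p[:2])
A=np.array(A);B=np.array(B);a0=A.mean(0);b0=B.mean(0)
u,s,v=np.linalg.svd((A-a0).T@(B-b0));R=v.T@u.T;t=b0-R@a0
print('origin',t,'yaw',np.degrees(np.arctan2(R[1,0],R[0,0])));print('res mm',((B-(A@R.T+t))*1e3).round(1))
for n,x,z in(('pad',-.078,.076),('step',-.01,.082),('lidend',.06,.082)): 
    w=np.r_[R@[x,0]+t,z];print(n,w.round(4),proj(c,w).round(1),proj(d,w).round(1))
# mask pad check
from scipy.spatial.transform import Rotation as Ro
o=bot.get_obs(); w,x,y,z=o['tool_rot'];print(Ro.from_quat([x,y,z,w]).as_matrix().round(3))
```

```text
pad [0.3718 0.3206 0.0734] gap 0.0004 top@z [0.3719 0.3206] side@z [0.3714 0.3244]
stepL [0.449  0.3219 0.0774] gap 0.0017 top@z [0.4494 0.3221] side@z [0.4471 0.3288]
stepR [0.4324 0.2676 0.078 ] gap 0.0056 top@z [0.4349 0.2681] side@z [0.4288 0.2742]
rearL [0.5773 0.3074 0.0733] gap 0.0014 top@z [0.5783 0.3075] side@z [0.5771 0.3056]
rearR [0.5421 0.2013 0.0699] gap 0.0002 top@z [0.5416 0.2016] side@z [0.5414 0.2049]
lidFR [0.3842 0.2785 0.0653] gap 0.0027 top@z [0.3829 0.2785] side@z [0.3855 0.2796]
lidFL [0.4168 0.3461 0.0766] gap 0.0194 top@z [0.4077 0.3453] side@z [0.4285 0.3306]
origin [0.45014717 0.29309154] yaw -19.736436468285444
res mm [[-4.9  1.1]
 [-1.2 -0.9]
 [ 1.1 -2.5]
 [ 1.9 -0.2]
 [ 4.5 -0.9]
 [-4.1  3.7]
 [ 2.7 -0.3]]
pad [0.3767 0.3194 0.076 ] [338.  316.4] [384.  244.4]
step [0.4407 0.2965 0.082 ] [349.5 284.7] [353.4 232.5]
lidend [0.5066 0.2728 0.082 ] [360.9 252.9] [323.6 223.5]
[[-0.944  0.329 -0.   ]
 [ 0.329  0.944 -0.001]
 [-0.    -0.001 -1.   ]]
```

Request:
move_arm(commands="0 -2 -2 0 0 0 0; 0 -2 -2 0 0 0 0; 0 -2 -2 0 0 0 0; 0 -2 -2 0 0 0 0; 0 -2 -2 0 0 0 0; 0 -2 -2 0 0 0 0; 0 -2 -2 0 0 0 0; 0 -2 -2 0 0 0 0; 0 -2 -2 0 0 0 0; 0 -2 -2 0 0 0 0; 0 -2 -2 0 0 0 0; 0 -2 -2 0 0 0 0", force=30)

```text
t: 1.3
eef_pos: [0.37, 0.3307, 0.2113]
tool_rot: [0.0, 0.167, 0.986, 0.0]
contact_force: [0.2, -0.5, 0.2]
gripper_width: 0.001
```

Request:
move_arm(commands="0 -1 -0.9 2.5 0 0 0; 0 0 0 2.5 0 0 0; 0 0 0 2.5 0 0 0; 0 0 0 2 0 0 0; 0 0 0 0 0 0 0; 0 0 0 0 0 0 0")

```text
t: 1.8
eef_pos: [0.3757, 0.3198, 0.1157]
tool_rot: [-0.001, 0.167, 0.986, -0.001]
contact_force: [-1.1, 0.7, 0.8]
gripper_width: -0.001
```

Run:
```python
from h import *
c=cam('top');d=cam('side')
print(tri(c,(355,130),d,(262,15)),tri(c,(350,197),d,(272,190)))
o=bot.get_obs();print(o['eef_pos'],o['tool_rot'],o['contact_force'])
for e,x in(('nom',o['eef_pos']),):print(proj(c,x),proj(d,x))
b=np.hstack([cv2.resize(c['img'][200:360,280:420],None,fx=2.8,fy=2.8,interpolation=cv2.INTER_CUBIC),cv2.resize(d['img'][165:295,290:420][:, :],(392,448),interpolation=cv2.INTER_CUBIC)])
cv2.imwrite('pics/m2.png',b[:,:,::-1]);print(b.shape)
```

```text
(array([0.59768339, 0.30901011, 0.48890951]), np.float64(0.005085586533054295)) (array([0.60308397, 0.29975537, 0.16523109]), np.float64(0.001634868478583622))
[0.3767348  0.32096097 0.11734051] [4.72438608e-04 1.66620048e-01 9.86020748e-01 7.87762033e-04] [-0.55155534  0.71013348  0.37099597]
[337.75930632 315.7440995 ] [385.05265967 226.87313245]
(448, 784, 3)
```

View pics/m2.png

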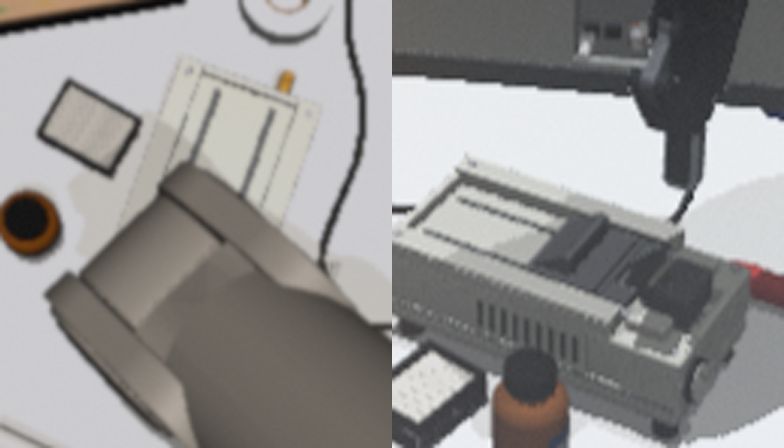

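The finger is centred over the pad in the side view, but its tip looks a bit higher than the TCP, so I'll descend in steps and watch the force.

Request:
move_arm(commands="0 0 0 2 0 0 0; 0 0 0 1.6 0 0 0; 0 0 0 0 0 0 0; 0 0 0 0 0 0 0")

```text
t: 2.23
eef_pos: [0.3763, 0.3205, 0.0809]
tool_rot: [0.0, 0.167, 0.986, 0.0]
contact_force: [-0.1, -0.4, 0.5]
gripper_width: 0.004
```

Request:
move_arm(commands="0 0 0 0.3 0 0 0; 0 0 0 0.2 0 0 0; 0 0 0 0 0 0 0; 0 0 0 0 0 0 0")

```text
t: 2.57
eef_pos: [0.3763, 0.3205, 0.0756]
tool_rot: [0.0, 0.167, 0.986, 0.0]
contact_force: [-0.4, 0.5, -0.1]
gripper_width: -0.001
```

Run:
```python
from h import *
d=cam('side');o=bot.get_obs();print(o['eef_pos'],o['contact_force'],o['torque'])
b=cv2.resize(d['img'][190:290,300:420],None,fx=5,fy=5,interpolation=cv2.INTER_CUBIC)
cv2.imwrite('pics/s3.png',b[:,:,::-1])
```

```text
[0.37628132 0.3204018  0.07552895] [ 0.41717097  0.5884214  -0.20910802] [ 0.00205659 -0.00482399 -0.01758281]
```

View pics/s3.png

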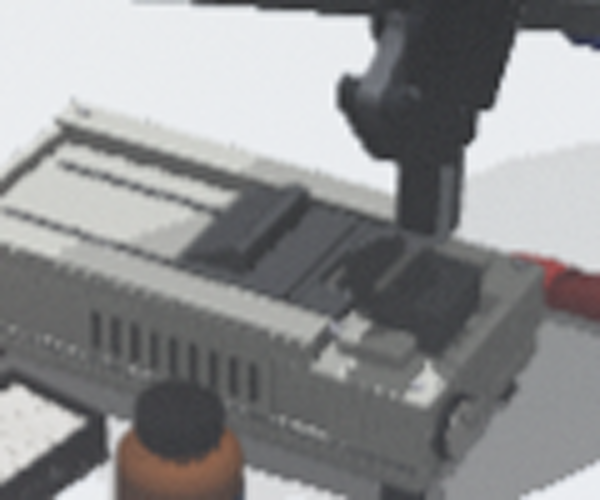

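Request:
move_arm(commands="0 0 0 0.2 0 0 0; 0 0 0 0.2 0 0 0; 0 0 0 0 0 0 0; 0 0 0 0 0 0 0")

```text
t: 2.95
eef_pos: [0.376, 0.3201, 0.0709]
tool_rot: [-0.0, 0.167, 0.986, -0.0]
contact_force: [-0.2, 0.1, 0.1]
gripper_width: -0.0
```

Request:
move_arm(commands="0 0 0 0.2 0 0 0; 0 0 0 0.2 0 0 0; 0 0 0 0 0 0 0; 0 0 0 0 0 0 0")

```text
t: 3.28
eef_pos: [0.376, 0.3201, 0.0669]
tool_rot: [-0.0, 0.167, 0.986, -0.0]
contact_force: [0.4, -0.6, 1.0]
gripper_width: 0.007
```

Request:
move_arm(commands="0 0 0 0.2 0 0 0; 0 0 0 0.2 0 0 0; 0 0 0 0 0 0 0; 0 0 0 0 0 0 0")

```text
t: 3.62
eef_pos: [0.376, 0.3201, 0.0629]
tool_rot: [-0.0, 0.167, 0.986, -0.0]
contact_force: [0.6, -0.0, -0.8]
gripper_width: -0.001
```

Request:
move_arm(commands="0 0 0 0.2 0 0 0; 0 0 0 0.1 0 0 0; 0 0 0 0 0 0 0; 0 0 0 0 0 0 0")

```text
t: 3.95
eef_pos: [0.376, 0.3202, 0.06]
tool_rot: [-0.0, 0.167, 0.986, -0.0]
contact_force: [-0.5, -0.1, 0.2]
gripper_width: -0.001
```

Run:
```python
from h import *
d=cam('side');o=bot.get_obs();print(o['eef_pos'],o['contact_force'],o['torque'],proj(d,o['eef_pos']))
b=cv2.resize(d['img'][190:290,310:430],None,fx=6,fy=6,interpolation=cv2.INTER_CUBIC)
b=np.clip(b*1.6+15,0,255).astype('uint8')
cv2.imwrite('pics/s4.png',b[:,:,::-1])
```

```text
[0.3760448  0.32019966 0.06006385] [ 0.09353159 -0.2307938  -0.33314959] [ 0.02657247 -0.02883098  0.03883795] [383.91905418 251.35011752]
```

View pics/s4.png

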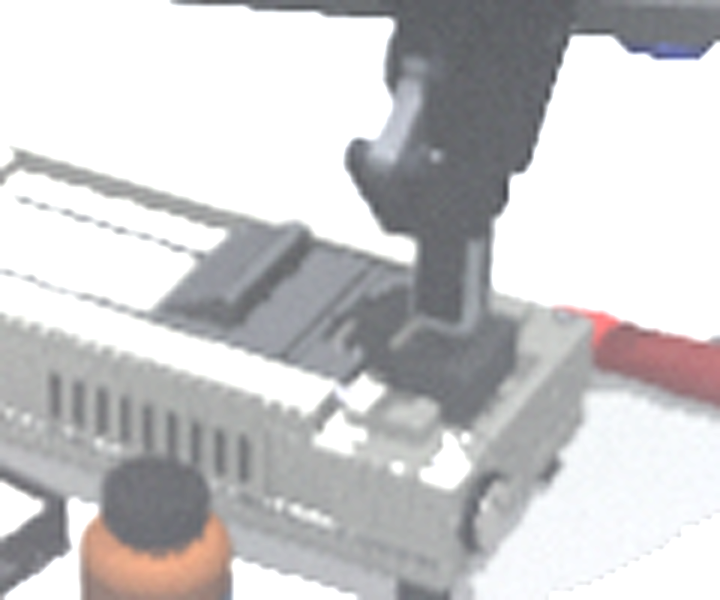

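The tip is over the pad centre at about crop (445,332), but sits roughly 14 mm higher than the reported TCP. I'll press on until there is contact.

Request:
move_arm(commands="0 0 0 0.2 0 0 0; 0 0 0 0 0 0 0; 0 0 0 0 0 0 0")

```text
t: 4.25
eef_pos: [0.376, 0.3201, 0.058]
tool_rot: [-0.0, 0.167, 0.986, -0.0]
contact_force: [0.2, 0.5, 1.1]
gripper_width: 0.0
```

Request:
move_arm(commands="0 0 0 0.2 0 0 0; 0 0 0 0 0 0 0; 0 0 0 0 0 0 0")

```text
t: 4.5
eef_pos: [0.3761, 0.3202, 0.056]
tool_rot: [-0.0, 0.167, 0.986, -0.0]
contact_force: [0.4, -0.9, -0.6]
gripper_width: -0.001
```

Request:
move_arm(commands="0 0 0 0.2 0 0 0; 0 0 0 0 0 0 0; 0 0 0 0 0 0 0")

```text
t: 4.75
eef_pos: [0.3761, 0.3203, 0.0541]
tool_rot: [-0.0, 0.167, 0.986, 0.0]
contact_force: [-1.1, -0.2, 2.5]
gripper_width: -0.003
```

Request:
move_arm(commands="0 0 0 0.2 0 0 0; 0 0 0 0 0 0 0; 0 0 0 0 0 0 0")

```text
t: 5.0
eef_pos: [0.3761, 0.3202, 0.0521]
tool_rot: [-0.0, 0.167, 0.986, 0.0]
contact_force: [-0.1, -0.0, 2.9]
gripper_width: -0.001
```

Request:
move_arm(commands="0 0 0 0.2 0 0 0; 0 0 0 0 0 0 0; 0 0 0 0 0 0 0")

```text
t: 5.25
eef_pos: [0.376, 0.3203, 0.0501]
tool_rot: [-0.0, 0.167, 0.986, 0.0]
contact_force: [-0.6, -0.6, 3.2]
gripper_width: -0.002
```

Request:
move_arm(commands="0 0 0 0.15 0 0 0; 0 0 0 0 0 0 0; 0 0 0 0 0 0 0")

```text
t: 5.5
eef_pos: [0.376, 0.3203, 0.0486]
tool_rot: [-0.0, 0.167, 0.986, 0.0]
contact_force: [-1.1, -1.4, 4.6]
gripper_width: 0.002
```

Request:
move_arm(commands="0 0 0 0.15 0 0 0; 0 0 0 0 0 0 0; 0 0 0 0 0 0 0")

```text
t: 5.75
eef_pos: [0.376, 0.3204, 0.0477]
tool_rot: [-0.0, 0.167, 0.986, 0.0]
contact_force: [-3.5, -1.7, 11.6]
gripper_width: 0.0
```

Request:
move_arm(commands="0 0 0 0.1 0 0 0; 0 0 0 0 0 0 0; 0 0 0 0 0 0 0; 0 0 0 0 0 0 0")

```text
t: 6.08
eef_pos: [0.376, 0.3205, 0.0475]
tool_rot: [-0.0, 0.167, 0.986, 0.0]
contact_force: [-6.1, -3.6, 22.5]
gripper_width: 0.001
```

Run:
```python
from h import *
d=cam('side');o=bot.get_obs();print(o['eef_pos'],o['contact_force'],o['torque'])
b=cv2.resize(d['img'][190:290,310:430],None,fx=6,fy=6,interpolation=cv2.INTER_CUBIC)
b=np.clip(b*1.6+15,0,255).astype('uint8')
cv2.imwrite('pics/s5.png',b[:,:,::-1])
```

```text
[0.3759608  0.3204862  0.04745752] [-5.99077783 -3.23155847 22.03275135] [-0.79990867  1.27890739 -0.05544056]
```

View pics/s5.png

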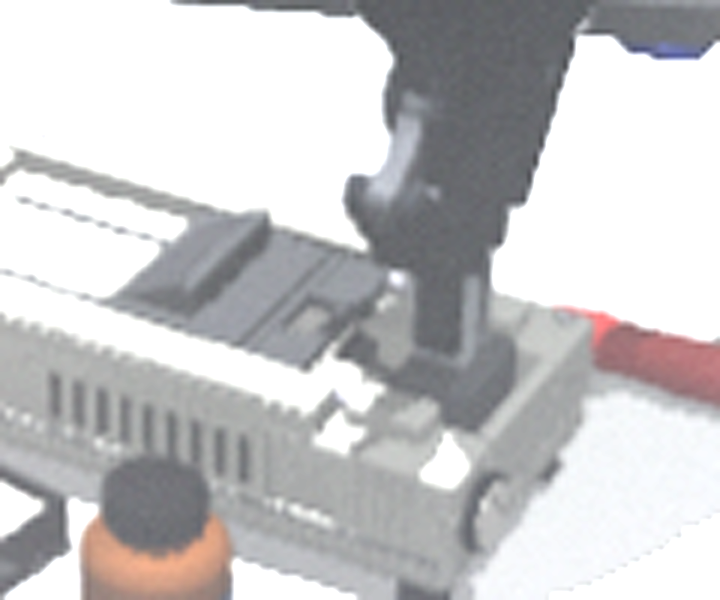

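The lid has sprung back: the step ridge moved from crop x≈300 to ≈265 and the window is clear of the hook. Pad contact was at TCP 0.055 and the bottom at 0.0475, so the tip sits about 20 mm above the reported TCP. I'll release the tab and move in front of the step.

Request:
move_arm(commands="0 0 0 -0.5 0 0 0; 0 0 0 -1 0 0 0; 0 0 0 -1.5 0 0 0; 0 -2 0 0 0 0 0; 0 -2 0 0 0 0 0; 0 -2 0 0 0 0 0; 0 0 0 0 0 0 0; 0 0 0 0 0 0 0")

```text
t: 6.8
eef_pos: [0.4336, 0.2997, 0.0761]
tool_rot: [0.0, 0.168, 0.986, -0.0]
contact_force: [0.0, -0.5, -0.2]
gripper_width: -0.003
```

Request:
move_arm(commands="0 0 0 1 0 0 0; 0 0 0 0.8 0 0 0; 0 0 0 0.4 0 0 0; 0 0 0 0 0 0 0; 0 0 0 0 0 0 0")

```text
t: 7.22
eef_pos: [0.4319, 0.3005, 0.0535]
tool_rot: [-0.001, 0.166, 0.986, -0.001]
contact_force: [-0.0, -0.5, 0.4]
gripper_width: 0.002
```

Run:
```python
from h import *
d=cam('side');o=bot.get_obs();print(o['eef_pos'],o['contact_force'],o['torque'])
b=cv2.resize(d['img'][190:290,310:430],None,fx=6,fy=6,interpolation=cv2.INTER_CUBIC)
b=np.clip(b*1.6+15,0,255).astype('uint8')
cv2.imwrite('pics/s6.png',b[:,:,::-1])
```

```text
[0.43230955 0.30062088 0.05385087] [-0.82715721 -0.11596611  0.63447537] [ 0.03634153  0.02125465 -0.02340914]
```

View pics/s6.png

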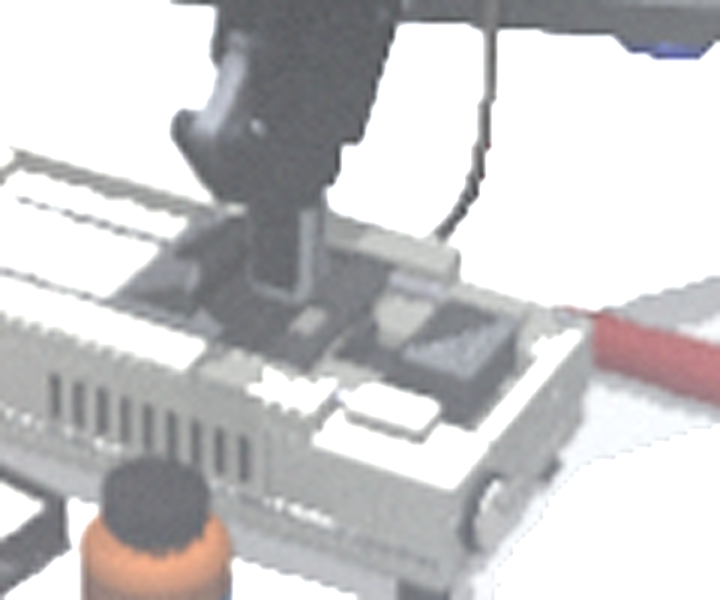

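The tab has come back up, and the tip stands on the flat ahead of the step (tip at crop (280,295), step just behind it). Pushing now.

Request:
move_arm(commands="0 -0.5 0 0 0 0 0; 0 -0.5 0 0 0 0 0; 0 -0.4 0 0 0 0 0; 0 -0.4 0 0 0 0 0; 0 -0.4 0 0 0 0 0; 0 -0.4 0 0 0 0 0; 0 -0.4 0 0 0 0 0")

```text
t: 7.85
eef_pos: [0.4614, 0.2906, 0.0542]
tool_rot: [-0.0, 0.167, 0.986, 0.0]
contact_force: [-1.7, 1.1, 1.6]
gripper_width: 0.001
```

Request:
move_arm(commands="0 -0.4 0 0 0 0 0; 0 -0.4 0 0 0 0 0; 0 -0.4 0 0 0 0 0; 0 -0.4 0 0 0 0 0; 0 -0.4 0 0 0 0 0; 0 -0.4 0 0 0 0 0; 0 -0.4 0 0 0 0 0; 0 -0.4 0 0 0 0 0; 0 -0.4 0 0 0 0 0; 0 -0.3 0 0 0 0 0; 0 0 0 0 0 0 0")

```text
t: 8.77
eef_pos: [0.499, 0.2773, 0.0541]
tool_rot: [0.001, 0.167, 0.986, 0.0]
contact_force: [0.7, 0.4, 0.7]
gripper_width: -0.001
```

Run:
```python
from h import *
d=cam('side');o=bot.get_obs();print(o['eef_pos'],o['contact_force'],o['torque'])
b=cv2.resize(d['img'][180:290,280:420],None,fx=5.5,fy=5.4,interpolation=cv2.INTER_CUBIC)
b=np.clip(b*1.6+15,0,255).astype('uint8')
cv2.imwrite('pics/s7.png',b[:,:,::-1])
```

```text
[0.49864472 0.27733456 0.05405272] [ 1.22031355  0.67804461 -0.55341992] [ 0.03694853 -0.03217347 -0.00487106]
```

View pics/s7.png

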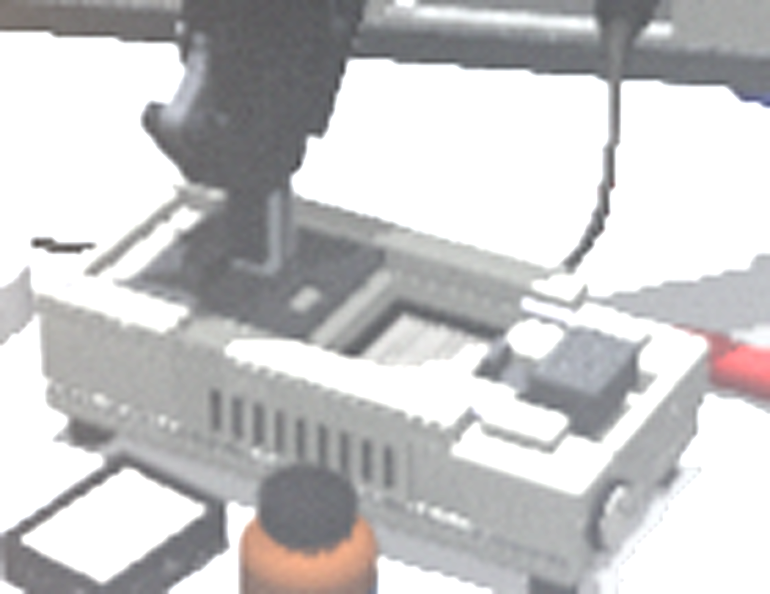

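The well is opening: the lid front edge lies at about (318,345)–(390,265), just behind the well rim, which puts the lid origin near 58 mm. I'll push 12 mm more for margin, then back off gently and clear.

Request:
move_arm(commands="0 -0.3 0 0 0 0 0; 0 -0.3 0 0 0 0 0; 0 -0.3 0 0 0 0 0; 0 -0.2 0 0 0 0 0; 0 -0.1 0 0 0 0 0; 0 0 0 0 0 0 0; 0 0 0 0 0 0 0")

```text
t: 9.4
eef_pos: [0.5095, 0.2738, 0.0541]
tool_rot: [0.0, 0.167, 0.986, 0.0]
contact_force: [0.5, -0.2, 0.6]
gripper_width: -0.0
```

Request:
move_arm(commands="0 0.3 0 0 0 0 0; 0 0.7 0 0 0 0 0; 0 0 0 -1 0 0 0; 0 0 0 -2 0 0 0; 0 0 0 -3 0 0 0; 0 0 0 -3 0 0 0; 0 3 0 -3 0 0 0; 0 3 2 -2 0 0 0; 0 3 3 0 0 0 0; 0 3 3 0 0 0 0; 0 2 3 0 0 0 0; 0 0 3 0 0 0 0")

```text
t: 10.4
eef_pos: [0.409, 0.4583, 0.1949]
tool_rot: [-0.001, 0.163, 0.987, 0.001]
contact_force: [-0.4, 0.0, 0.2]
gripper_width: -0.002
```

Request:
move_arm(commands="0 0 3.5 0 0 0 0; 0 0 3.5 0 0 0 0; 0 0 3.5 0 0 0 0; 0 0 3.5 0 0 0 0; 0 0 3 0 0 0 0; 0 0 0 0 0 0 0; 0 0 0 0 0 0 0")

```text
t: 10.98
eef_pos: [0.4695, 0.6157, 0.193]
tool_rot: [-0.0, 0.166, 0.986, -0.0]
contact_force: [0.0, -0.8, 0.2]
gripper_width: 0.003
```

Run:
```python
from h import *
c=cam('top');d=cam('side');o=bot.get_obs();print(o['t'],o['eef_pos'],o['contact_force'])
a=cv2.resize(c['img'][180:400,210:430],(480,480),interpolation=cv2.INTER_CUBIC)
b=cv2.resize(d['img'][195:295,280:420],(320,480),interpolation=cv2.INTER_CUBIC)
cv2.imwrite('pics/m8.png',np.hstack([a,b])[:,:,::-1])
```

```text
11.0833 [0.47053393 0.61344388 0.19385788] [ 0.52142891 -0.27995424  0.2640497 ]
```

View pics/m8.png

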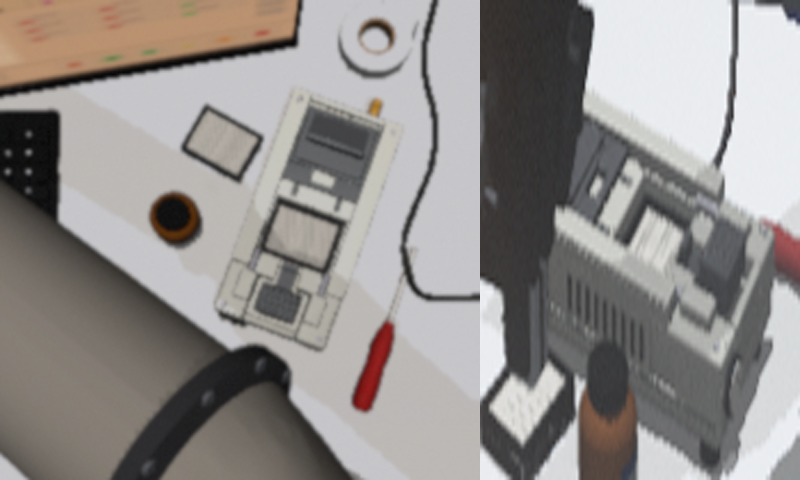

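The top view shows the whole filter in view at about (303,238). The lid lies on the rear deck with its front edge at about (318,195), the tab is up and the bystanders are in place. I'll back the arm away from the monitor, check the lid position and hand in.

Request:
move_arm(commands="0 3 0 0 0 0 0; 0 3 0 0 0 0 0; 0 2 0 0 0 0 0; 0 0 0 0 0 0 0; 0 0 0 0 0 0 0; 0 0 0 0 0 0 0; 0 0 0 0 0 0 0")

```text
t: 11.67
eef_pos: [0.3972, 0.6391, 0.1942]
tool_rot: [0.001, 0.168, 0.986, 0.0]
contact_force: [0.6, -0.0, -1.0]
gripper_width: -0.003
```

Run:
```python
from h import *
c=cam('top');o=bot.get_obs();print(o['t'],o['eef_pos'],o['contact_force'],abs(o['joint_vel']).max())
s=220/480
for n,p,z in(('lid front',(318,195),.066),('filter rear edge',(311,207),.06)):
    w=onz(c,(210+p[0]*s,180+p[1]*s),z)[:2]-[.4501,.2931];print(n,'unit x',w@[.942,-.336])
print(bot.hand_in())
```

```text
11.7167 [0.39708622 0.63925067 0.19398419] [ 0.56428652  0.88434799 -0.52126165] 0.009088294674636605
lid front unit x 0.0263684366877806
filter rear edge unit x 0.01399057530675396
the job is handed in; nothing more can be done
None
```

The filter unit is open and handed in at about 11.7 s. I pressed the snap tab fully down and the lid sprang out of its catch. I then pushed the lid back by its thumb step with closed fingertips and backed the arm clear.

**Last checks:** The final pictures show the whole filter uncovered, the lid on the rear deck, the tab up again and the visible bystanders in place. I did not check the mouse, the timer or the big bottle after the move, because they were outside those crops or hidden. Contact force was only noise (about 1 N).

**Lid position:** The top view puts the lid's front edge at about x = 26 mm of the unit, so its origin is at about 64 mm. From the arm's position I had expected about 70 mm. The two differ by about 6 mm, but both are past the required 56 mm.

**Disagreement:** The real fingertips sat about 20 mm higher than the reported TCP. They met the tab pad at a reading of 0.055 m instead of 0.076 m, and the side pictures showed the same. I took heights from contact force and pictures instead. Pressing against the tab's bottom stop peaked at a reading of about 22 N vertically (24 N in all).

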